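# Jack up the drying slab on a balanced packing puck and hold it

## Task

Balance the loose wooden puck, flat and centred, on the domed saddle of the little lever jack and let go of it. Then slide the jack along the table (its carrying tab gives a grip), handle up and the puck still riding on the saddle, until the saddle is right under the stud-marked lift point of the drying slab's steel tongue; keep the robot off the slab, and leave the bowl, jar and spatula where they are. Press the pump handle down as far as it goes so that jack and puck lift the slab, and finish holding the handle down, the slab still raised: do not let go.

Things in the scene. Friction and masses are not known exactly. Their poses are not given: they have to be found in the camera images.
- puck_center (a point): Centre (half-way up) of the loose pale wooden puck: a plain flat disc 50 mm in diameter and 18 mm thick, about 30 g, lying flat on the table; its z axis is the disc's axis. It is the packing between saddle and tongue.
- saddle_top (a point): Crown of the jack's domed steel saddle: round, 40 mm in diameter, dome radius 48 mm with a flat crown 12 mm across, rim 4 mm lower. 78 mm above the table with the handle up; the full handle stroke raises it 28 mm. Axes are the jack's: x along the jack, away from handle and tab; z up. Below it a fixed round housing, 48 mm in diameter, top 56 mm above the table.
- jack: The loose lever jack, about 0.9 kg, on four rubber feet: aluminium base 298 mm long, 90 mm wide, top 14 mm above the table. Origin at table level, 100 mm behind the saddle; x points along the jack to the saddle. From the saddle (30 mm from its end of the base) backwards: handle pivot, handle cross bar, carrying tab.
- jack_tab (a point): Place to grip on the jack's carrying tab: an upright steel plate 14 mm thick (along the jack's y), 44 mm long (along the jack's x), top 76 mm above the table; this point is at its middle, 52 mm above the table, 240 mm behind the saddle along the jack's -x.
- handle_bar (a point): Centre of the pump handle's cross bar: a round rubber bar 18 mm in diameter and 82 mm long, along the jack's y. Handle up: the bar's centre is 101 mm above the table and about 170 mm behind the saddle (70 mm in front of the tab). The bar swings down on a 110 mm radius about a pivot 65 mm behind the saddle and 68 mm above the table; fully down its centre is about 35 mm above the table.
- pump_handle (a joint): Pump handle angle in rad: 0 up, 0.61 fully down (about 66 mm of travel at the bar). The saddle rises 46 mm per rad. It springs back up when let go, and needs about 2 to 5 N at the bar against its spring alone, 7 to 12 N with the slab on it; it stops hard at the bottom.
- lift_point (a point): Lift point: on the flat underside of the steel tongue (44 mm wide, 8 mm thick) sticking out of the drying slab's free edge, right below the round stud on its top. At rest 104 mm above the table, 8 mm above a puck on the lowered saddle; 30 mm from the tongue's end, 40 mm outside the slab frame's edge. x points inward to the slab; the jack enters along it.
- slab (a joint): Tilt in rad of the drying slab: a 240 x 205 mm plaster slab in a steel frame carrying four clay medallions, about 2.3 kg, hinged on a low fixed steel stand along the edge opposite the tongue, 272 mm from the lift point. 0: resting level; grows as the tongue is lifted, falls back by itself.
- bowl: Bystander: amber glazed bowl, 130 mm across, 85 mm high; origin at the underside's centre.
- slip_jar: Bystander: small white lidded jar, 60 mm across, 75 mm high; origin at the underside's centre.
- spatula: Bystander: wooden-handled spatula, 180 mm long, lying flat; origin at its middle.
Mind the look-alikes: they are no part of the job. Several things look just like the part that bears puck_center: the one meant starts farthest to the robot's right.

How it is judged:
On the way, in this order (a step that is already met when the one before it is completed fails the run):
1. the puck lies balanced on the jack's saddle, let go of (horizontal distance between puck_center and saddle_top below 0.014 m and z of puck_center in the frame of saddle_top between 0.005 and 0.014 m and angle between puck_center's own z axis and vertical below 0.3 rad and contact force between the fingers and puck below 0.05 N and linear speed of puck below 0.03 m/s and horizontal distance between saddle_top and lift_point above 0.05 m), for 0.3 s.
2. the saddle, with the puck on it, is under the lift point, handle still up (horizontal distance between puck_center and saddle_top below 0.014 m and z of puck_center in the frame of saddle_top between 0.005 and 0.014 m and angle between puck_center's own z axis and vertical below 0.3 rad and horizontal distance between saddle_top and lift_point below 0.015 m and value of joint pump_handle below 0.12 rad and contact force between the fingers and puck below 0.05 N), for 0.3 s.
3. the handle is down and the slab is lifted on the puck (horizontal distance between puck_center and saddle_top below 0.014 m and z of puck_center in the frame of saddle_top between 0.005 and 0.014 m and angle between puck_center's own z axis and vertical below 0.3 rad and horizontal distance between saddle_top and lift_point below 0.015 m and value of joint pump_handle above 0.5 rad and height (world z) of lift_point above 0.115 m and contact force between puck and slab above 3 N and contact force between puck and ram above 3 N and contact force between each of the arm, the fingers and slab below 0.3 N), for 0.3 s.
At the end, for the whole second after the job is handed in: Fingers hold the handle down (over 0.5 rad, over 1 N); saddle within 15 mm of the lift point in plan; puck lying within 14 mm of the crown and carrying the tongue (over 3 N) at least 11 mm above rest; slab still, untouched by the robot (all of step 3 and contact force between the fingers and pump_handle above 1 N and velocity of joint slab between -0.05 and 0.05 rad/s); the arm keeps its last pose, push and grip.
It fails at once if the robot touched the slab or its tongue (contact force between any of the arm, the fingers and slab above 2 N).
It fails at once if the bowl was disturbed (distance of bowl from where it was at the start of the episode above 0.03 m).
It fails at once if the slip_jar was disturbed (distance of slip_jar from where it was at the start of the episode above 0.03 m).
It fails at once if the spatula was disturbed (distance of spatula from where it was at the start of the episode above 0.03 m).
It also fails if it takes over 72 s, if anything falls off the work surface, if the arm or the gripper's body presses on something with over 40 N, if the wrist force passes 120 N, or if a joint passes its speed limit or range.

## Robot

A 6-joint arm with a two-finger parallel gripper is mounted at the origin on the work surface. World frame = base frame: x ahead of the robot, y to its left, z up, the work surface at z = 0. Lengths are in m, angles in rad, forces in N, time in s.
With the tool pointing down it reaches from about 0.325 to 0.85 m from the base axis. Payload 15.5 kg.
Tool frame: the origin (TCP) lies at the very end of the fingers, on their centre line; the grasp point (between the pads) lies 19 mm behind it; y points along the fingers, x is the direction in which the jaws open and shut, and the axes are right-handed (so a half turn about y gives the same grasp; the last joint's range is limited). The gripper opens to 91 mm and grips with 3 to 60 N. Pads are 32 mm wide; open, the fingers measure 118 mm over their backs; the gripper's body (76 mm by 178 mm) begins 60 mm behind the grasp point.
Start: joints at [1.065, 0.494, 1.345, -0, 1.302, -0.096], TCP at [0.249, 0.573, 0.214] pointing down, gripper open.
Joint ranges: [-2.91, 2.91], [-0.82, 2.16], [0.22, 2.67], [-1.22, 4.37], [0.12, 2.79], [-3.08, 3.08]. Speed limits (rad/s): [1.89, 1.89, 2.57, 3.01, 3.01, 3.01].

## Interface

Orientations are given as a unit quaternion [x, y, z, w].
In Python, from station import sense, grab_frame, calibration, sign_off, masks_of gives the robot as it stands.
- The arm moves only by the tool carry_out, never from a script. Its argument "deltas" is one flat list of numbers, 4 for each row, row after row: the shift along the tool's x, y, z in cm, then the turn about the tool's y in degrees. A call has 1 to 10 rows; each row shifts and turns the commanded pose from where the row before left it, along the tool's axes as they then stand; what a row does not reach is not made up. A row lasts 1/10 s, in which the tool goes at most 50 mm and 8.59 degrees, less where a joint would pass 70% of its speed; a pose out of reach is approached as far as the arm can. A call is refused whole if a number of a shift passes 5 or a number of a turn 8.59, either way. A call with a gripper value outside its range is refused whole. "hand" is the closure, from 0 (fully open) to 1 (shut), set as the call begins (left out, the last holds). The fingers move at their own pace and stop on an object; "squeeze" is the grip in N (left out, the last holds). Time passes only in rows, so rows that do not move let the fingers close. It gives the time, the measured TCP pose, the force and the opening at its end, in the units of the state.
- sense(): the state, without advancing time (a new reading comes with each control period).
- grab_frame(name): name is "side" or "top"; returns the picture (400x640x3 uint8, blue, green, red); there is no depth.
- calibration(name): a dict with "fx", "fy", "cx", "cy" (pixels), "world_from_camera" (4x4, takes a point from camera to world coordinates). Camera axes: x right, y down, z forward; pixel columns grow to the right and rows downward; lengths in m; the calibration is good to about 2 mm. A picture is of the moment at which its call begins. calibration takes no time and is no camera call.
- sign_off(): hands the job in, once; it reports no verdict.
Trained networks look in the newest picture that a camera, given by its name, has taken for a name from the list of things; names that differ only in an ending like _2 or _b are one class to them, and where a whole thing is asked for, a point or a joint stands for the part that bears it (a point fixed in the world has none). Each returns a list of dicts, best first, with "score" (0 to 1); they miss things now and then, are a little off and sometimes report something else, mostly with a low value. They report only what shows in the picture. A call takes as long as a camera call. They do not tell look-alikes from the thing itself.
- masks_of(camera, label): "mask" (400x640 bool, what is visible of it) and "pixel" ([column, row] in pixels, amid what is visible of it).
The state is a dict: "t": time; "joint_pos": joint angles; "joint_vel": joint speeds; "effort": joint torques, N m; "tcp_pos": TCP position; "ee_rot": TCP orientation; "force": force on the tool from outside, world axes, zero at the start; "torque": the same for the moment, N m; "finger_gap": finger opening in m.
Only numpy, scipy, OpenCV 4.12 (cv2) and the standard library are available. Lean on these libraries where they do the work, as an engineer would, in place of code of your own. Each camera call takes 0.05 s, during which the arm holds its last target. There are 200 camera calls.

## Working session

There is one attempt and no reset: what is moved stays moved. The work goes in short steps, Python scripts to look and compute and a tool call to move; the robot and the scene stay as the last step left them, time stands still between calls to the robot, and variables do not carry over. Pictures are saved under pics/ and viewed, about 8 in all and at most 12, crops included, and the job is handed in when it is done.

Besides the shell and the picture viewer there is one more tool, called after ">>>" as name(argument=value, ...) on one line, values as JSON. carry_out: Moves the arm, as the interface text tells. Its arguments: {"type":"object","properties":{"deltas":{"type":"array"},"hand":{"type":"number"},"squeeze":{"type":"number"}},"required":["deltas"]}

```bash
ls; mkdir -p pics
cat > h.py <<'E'
import numpy as np, cv2
from station import *
def ray(cam,px):
    c=calibration(cam); T=np.array(c["world_from_camera"])
    d=T[:3,:3]@np.array([(px[0]-c["cx"])/c["fx"],(px[1]-c["cy"])/c["fy"],1.]); return T[:3,3],d
def at_z(cam,px,z):
    o,d=ray(cam,px); return o+d*(z-o[2])/d[2]
def proj(cam,p):
    c=calibration(cam); T=np.linalg.inv(np.array(c["world_from_camera"])); q=T[:3,:3]@np.array(p)+T[:3,3]
    return np.array([q[0]/q[2]*c["fx"]+c["cx"],q[1]/q[2]*c["fy"]+c["cy"]])
E
python3 - <<'E'
from h import *
np.set_printoptions(precision=3,suppress=True)
for c in("top","side"):
    im=grab_frame(c); cv2.imwrite(f"pics/{c}0.png",im); k=calibration(c); print(c,k["fx"],np.array(k["world_from_camera"]))
    for l in("puck_center","saddle_top","jack","jack_tab","handle_bar","lift_point","slab","bowl","slip_jar","spatula"):
        try:
            for m in masks_of(c,l)[:5]: print(l,round(m["score"],2),np.round(m["pixel"]),at_z(c,m["pixel"],0.),m["mask"].sum())
        except Exception as e: print(l,e)
print(sense())
E
```

```text
pics
top 399.5927780015191 [[-0.014 -0.998  0.069  0.493]
 [-1.     0.015  0.016  0.011]
 [-0.017 -0.069 -0.997  1.109]
 [ 0.     0.     0.     1.   ]]
puck_center 0.6 [467. 247.] [ 0.442 -0.385  0.   ] 280
puck_center 0.57 [440. 287.] [ 0.335 -0.308  0.   ] 303
puck_center 0.52 [427. 254.] [ 0.425 -0.275  0.   ] 289
saddle_top 0.58 [378. 197.] [ 0.584 -0.144  0.   ] 490
saddle_top 0.47 [319. 206.] [0.561 0.019 0.   ] 181
jack 0.89 [359. 201.] [ 0.574 -0.093  0.   ] 3610
jack 0.37 [462. 248.] [ 0.44  -0.372  0.   ] 318
jack_tab 0.56 [360. 201.] [ 0.575 -0.096  0.   ] 3698
handle_bar 0.6 [375. 202.] [ 0.57  -0.136  0.   ] 570
lift_point 0.92 [189. 214.] [0.544 0.382 0.   ] 9895
slab 0.81 [189. 214.] [0.545 0.381 0.   ] 10073
bowl 0.71 [476. 175.] [ 0.64  -0.418  0.   ] 1989
slip_jar 0.75 [327. 125.] [ 0.79  -0.007  0.   ] 423
slip_jar 0.39 [316. 202.] [0.572 0.028 0.   ] 151
spatula 0.79 [371. 125.] [ 0.787 -0.131  0.   ] 943
side 443.8571695361031 [[ 0.95  -0.139  0.279  0.259]
 [-0.311 -0.485  0.818 -0.933]
 [ 0.022 -0.864 -0.504  0.686]
 [ 0.     0.     0.     1.   ]]
puck_center 0
[... 456 characters left out ...]
79 -0.   ] 3497
slab 0.85 [274. 148.] [0.593 0.582 0.   ] 3575
bowl 0.91 [406. 307.] [ 0.675 -0.321  0.   ] 3415
slip_jar 0.97 [386. 211.] [0.803 0.051 0.   ] 656
slip_jar 0.21 [312. 358.] [ 0.438 -0.389  0.   ] 571
spatula 0.84 [411. 247.] [ 0.789 -0.128  0.   ] 707
{'t': 1.1, 'joint_pos': array([ 1.065,  0.494,  1.346,  0.   ,  1.302, -0.096]), 'joint_vel': array([ 0.002, -0.001, -0.   , -0.   , -0.   ,  0.001]), 'effort': array([  0.001, -87.871, -38.226,   0.071,   0.044,   0.   ]), 'tcp_pos': array([0.249, 0.573, 0.214]), 'ee_rot': array([ 0.591,  0.388, -0.388, -0.591]), 'force': array([0.011, 0.768, 0.073]), 'torque': array([ 0.032, -0.031,  0.021]), 'finger_gap': 0.09117167469056438}
```

View pics/top0.png

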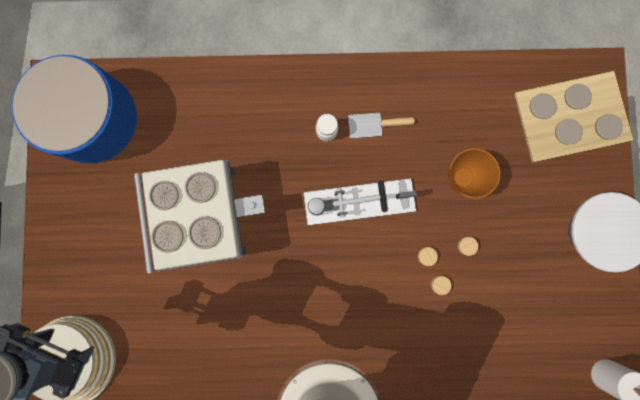

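View pics/side0.png

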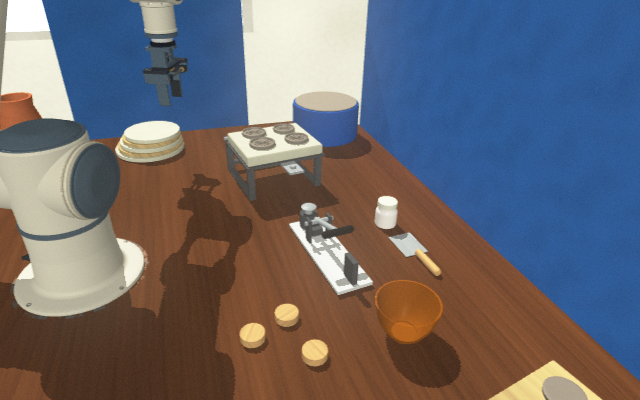

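The puck candidates in the top view are (468,246), (428,256) and (441,285). The first has y≈-0.385, the farthest to the robot's right (-y), so it is the one meant. I'll confirm it in an enlarged crop together with the jack and tongue.

Run:
```python
from h import *
im=cv2.imread("pics/top0.png")[155:305,232:492]; cv2.imwrite("pics/crop1.png",cv2.resize(im,None,fx=3,fy=3,interpolation=cv2.INTER_CUBIC))
im=cv2.imread("pics/side0.png")[140:300,220:400]; cv2.imwrite("pics/crop2.png",cv2.resize(im,None,fx=3.7,fy=3.7,interpolation=cv2.INTER_CUBIC)[:592])
```

```text
(no output)
```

View pics/crop1.png

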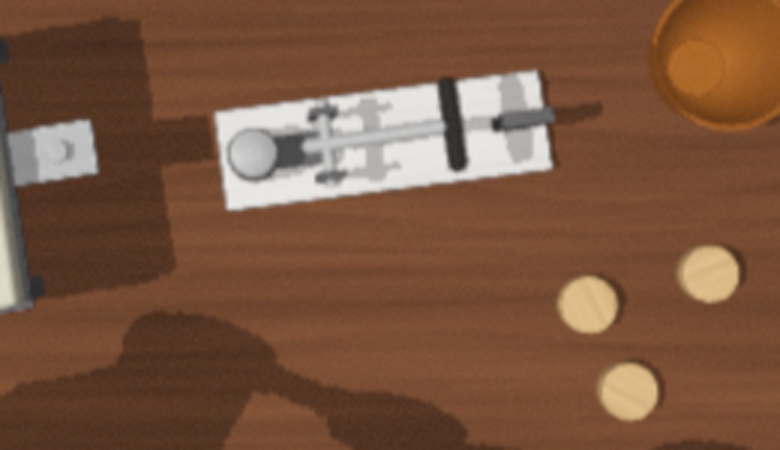

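View pics/crop2.png

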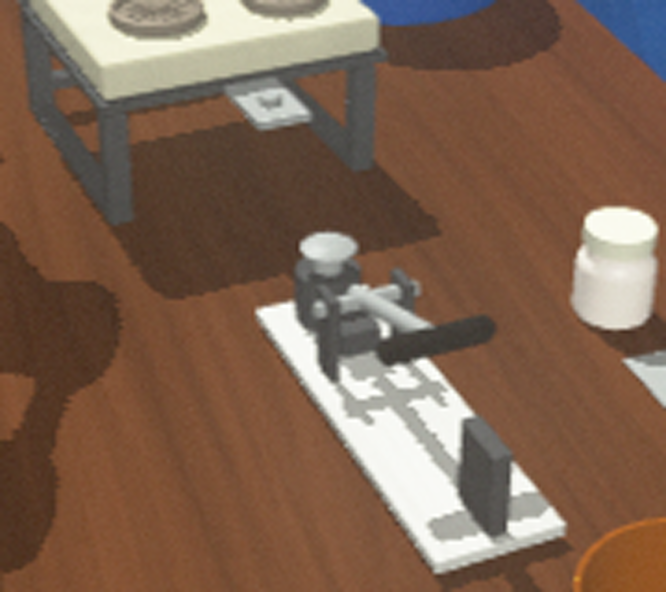

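Run:
```python
from h import *
np.set_printoptions(precision=4,suppress=True)
C=lambda u,v:(232+u/3-.33,155+v/3-.33)
S=lambda u,v:(220+u/3.7-.36,140+v/3.7-.36)
print("saddle top",at_z("top",C(252,154),.076),"side",at_z("side",S(328,247),.076))
print("stud top",at_z("top",C(62,150),.115),"side",at_z("side",S(271,102),.115))
print("puck top",at_z("top",C(709,273),.018),"masks: top",at_z("top",(467,247),.012),"side",at_z("side",(315,353),.009))
b=[at_z("top",C(*p),.014) for p in((215,112),(540,71),(552,170),(228,210))]
print("base",b); 
x=(b[0]+b[3]-b[1]-b[2])/2; print(np.linalg.norm(x),np.linalg.norm(b[0]-b[3]),"yaw",np.degrees(np.arctan2(x[1],x[0]))); c=sum(b)/4;x/=np.linalg.norm(x);print("centre",c,"saddle from base",c+x*.119)
t=[at_z("top",C(*p),.112) for p in((13,133),(93,120),(17,186),(97,174))]
for q,w in((1,0),(3,2),(1,3)): d=t[w]-t[q];print(np.linalg.norm(d),np.degrees(np.arctan2(d[1],d[0])))
print("tongue end mid",(t[1]+t[3])/2)
tab=[at_z("top",C(*p),.076) for p in((494,125),(553,116))];print("tab",tab)
bar=[at_z("top",C(*p),.105) for p in((447,80),(457,168))];print("bar",bar)
for n in("bowl","slip_jar","spatula"):
  grab_frame("top");m=masks_of("top",n)[0]["mask"]; print(n,[at_z("top",p,.0)[:2] for p in np.argwhere(m)[:,::-1][[0,-1]]])
```

```text
saddle top [0.557  0.0269 0.076 ] side [0.5555 0.0196 0.076 ]
stud top [0.5603 0.1847 0.115 ] side [0.5569 0.1779 0.115 ]
puck top [ 0.4472 -0.3821  0.018 ] masks: top [ 0.4434 -0.3814  0.012 ] side [ 0.4457 -0.3872  0.009 ]
base [array([0.6   , 0.0613, 0.014 ]), array([ 0.6331, -0.237 ,  0.014 ]), array([ 0.5422, -0.2452,  0.014 ]), array([0.51  , 0.0505, 0.014 ])]
0.29882011539118863 0.09068318230872044 yaw 96.27131141369314
centre [ 0.5713 -0.0926  0.014 ] saddle from base [0.5583 0.0257 0.014 ]
0.06793787475180554 98.37284258278365
0.0676067527113436 97.68805242663402
0.04540264681018188 -176.04905097568917
tongue end mid [0.5627 0.1575 0.112 ]
tab [array([ 0.579 , -0.1821,  0.076 ]), array([ 0.586, -0.233,  0.076])]
bar [array([ 0.6151, -0.1383,  0.105 ]), array([ 0.541 , -0.1448,  0.105 ])]
bowl [array([ 0.7147, -0.4021]), array([ 0.5773, -0.4185])]Traceback (most recent call last):
  File "<stdin>", line 17, in <module>
IndexError: list index out of range
```

The crops confirm the target: puck at top px (468,246), world (0.446,-0.383). The saddle is at (0.557,0.024) with jack yaw ≈96°, and the lift point is at (0.559,0.182). Now moving over the puck.

>>> carry_out(deltas=[-3.6,0,-2.5,0,-3.6,0,-2.5,0,-3.6,0,-2.5,0,-3.6,0,-2.5,0,-3.6,0,-2.5,0,-3.6,0,-2.5,0,-3.6,0,-2.5,0,-3.6,0,-2.5,0,-3.6,0,-2.5,0,-3.6,0,-2.5,0], hand=0, squeeze=10)

```text
t: 2.3
tcp_pos: [0.335, 0.1419, 0.2142]
ee_rot: [0.591, 0.388, -0.388, -0.591]
force: [-0.2, -0.5, -0.1]
finger_gap: 0.0913
```

>>> carry_out(deltas=[-3.6,0,-2.5,0,-3.6,0,-2.5,0,-3.6,0,-2.5,0,-3.6,0,-2.5,0,-3.6,0,-2.5,0,-3.6,0,-2.5,0,-3.6,0,-2.5,0,-3.6,0,-2.5,0,-3.6,0,-2.5,0,-3.6,0,-2.5,0])

```text
t: 3.3
tcp_pos: [0.4207, -0.2884, 0.214]
ee_rot: [0.591, 0.388, -0.388, -0.591]
force: [1.6, 0.6, -0.3]
finger_gap: 0.0914
```

>>> carry_out(deltas=[0,1,0,8.5,0,1,0,8.5,0,1,0,8.5,0,1,0,8.5,0,1,0,8.5,0,1,0,8.5,0,1,0,8.5,0,0,0,0.5])

```text
t: 4.1
tcp_pos: [0.4203, -0.286, 0.143]
ee_rot: [-0.706, -0.039, 0.039, 0.706]
force: [0.1, 0.3, 0.1]
finger_gap: 0.0912
```

>>> carry_out(deltas=[0.5,1,-3.3,0,0.5,1,-3.3,0,0.4,1,-3.4,0,0,1.5,0,0,0,1.5,0,0,0,1.5,0,0,0,1.5,0,0,0,0,0,0])

```text
t: 4.9
tcp_pos: [0.4454, -0.3835, 0.0528]
ee_rot: [-0.705, -0.041, 0.042, 0.707]
force: [0.2, -0.2, 0.2]
finger_gap: 0.0912
```

Run:
```python
from h import *
a=grab_frame("top")[180:310,400:530]; b=grab_frame("side")[270:400,250:380]
s=sense()["tcp_pos"];print(s,proj("top",s),proj("side",s),proj("top",[s[0],s[1],.018]),proj("side",[s[0],s[1],.018]))
cv2.imwrite("pics/c3.png",np.hstack([cv2.resize(i,(390,390),interpolation=cv2.INTER_CUBIC) for i in(a,b)]))
```

```text
[ 0.4461741  -0.38428291  0.05451568] [473.96464905 246.56539312] [315.18300954 334.7437616 ] [468.84143616 246.02799779] [314.83810459 348.45286255]
```

View pics/c3.png

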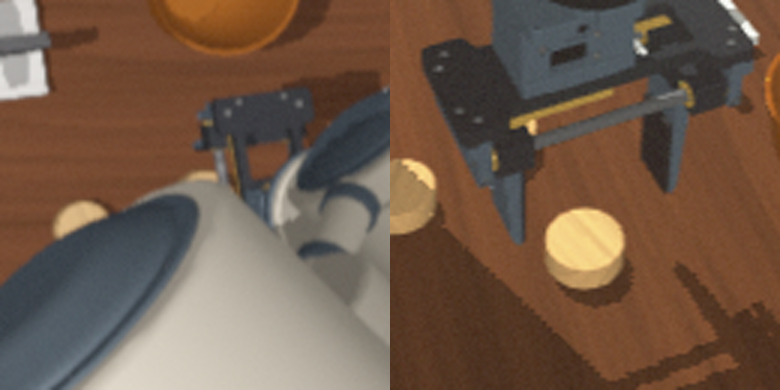

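The side view agrees: puck top centre at (315,347), predicted (315,348.5) from the TCP. Lowering and gripping.

>>> carry_out(deltas=[0,1.2,0.1,0,0,1.2,0,0,0,1.2,0,0,0,0.8,0,0,0,0.4,0,0,0,0,0,0])

```text
t: 5.6
tcp_pos: [0.4456, -0.3829, 0.0052]
ee_rot: [-0.706, -0.04, 0.04, 0.706]
force: [-0.4, -0.5, 1.3]
finger_gap: 0.0913
```

>>> carry_out(deltas=[0,0,0,0,0,0,0,0,0,0,0,0,0,0,0,0,0,0,0,0,0,0,0,0,0,0,0,0,0,0,0,0,0,0,0,0], hand=1, squeeze=12)

```text
t: 6.5
tcp_pos: [0.446, -0.3832, 0.006]
ee_rot: [0.706, 0.04, -0.04, -0.706]
force: [-0.6, 1.3, 3.3]
finger_gap: 0.0491
```

>>> carry_out(deltas=[0,-1,0,0,0,-2.5,0,0,0,-4,0,0,0,-4,0,0,0,-4,0,0,0,-2,0,0,0,0,0,0])

```text
t: 7.2
tcp_pos: [0.447, -0.3842, 0.1847]
ee_rot: [0.707, 0.042, -0.039, -0.704]
force: [-0.3, -0.4, -1.1]
finger_gap: 0.0496
```

>>> carry_out(deltas=[0.8,0,2,0,1.6,0,4,0,1.6,0,4,0,1.6,0,4,0,1.6,0,4,0,1.6,0,4,0,1.6,0,4,0,1.6,0,4,0,1.2,0,3,0,0.7,0,2,0])

```text
t: 8.2
tcp_pos: [0.544, -0.0172, 0.1803]
ee_rot: [-0.706, -0.04, 0.041, 0.706]
force: [-0.2, -0.4, -0.1]
finger_gap: 0.0493
```

>>> carry_out(deltas=[0.8,0,2,0,0.8,0,2,0,0.4,0,1.2,0,0,0,0,0,0,0,0,0])

```text
t: 8.7
tcp_pos: [0.5578, 0.034, 0.1806]
ee_rot: [0.706, 0.04, -0.041, -0.706]
force: [0.5, -0.2, 0.6]
finger_gap: 0.0496
```

Run:
```python
from h import *
b=grab_frame("side"); a=grab_frame("top")
s=sense()["tcp_pos"];print(s,proj("side",s),proj("top",s))
g=s+[0,0,.003]
print("puck proj",proj("side",g), "saddle proj",proj("side",[.557,.024,.078]))
cv2.imwrite("pics/c4.png",np.hstack([cv2.resize(i,(390,390),interpolation=cv2.INTER_CUBIC) for i in(a[130:260,260:390],b[120:250,250:380])]))
```

```text
[0.55792577 0.0335226  0.1807939 ] [308.00310094 168.30039442] [312.10703212 202.90397486]
puck proj [308.0145193 167.2399919] saddle proj [308.33995124 204.82926551]
```

View pics/c4.png

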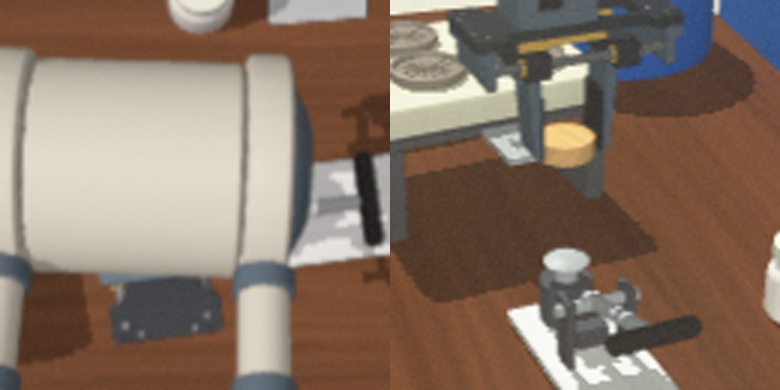

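Run:
```python
from h import *
for n,p,z in(("puck",(567,139),.1933),("puckb",(567,165.5-13),.1753),("saddle",(566,262),.074)):
    print(n,at_z("side",(250+(p[0]-390)/3-.33,120+p[1]/3-.33),z))
print("saddle top", at_z("top",(315.7,206),.074))
im=cv2.imread("pics/top0.png"); 
for c in("side","top"):
    f=grab_frame(c); 
    for l in("puck_center","saddle_top"):
        for m in masks_of(c,l)[:2]: 
            q=np.argwhere(m["mask"]);print(c,l,m["score"],m["pixel"],q.min(0)[::-1],q.max(0)[::-1])
```

```text
puck [0.5558695  0.02142333 0.1933    ]
puckb [0.55917118 0.03160497 0.1753    ]
saddle [0.55573523 0.01973602 0.074     ]
saddle top [0.5571808  0.02688932 0.074     ]
side puck_center 0.8 [249.7, 337.1] [239 324] [263 347]
side puck_center 0.72 [285.8, 317.3] [274 304] [297 326]
side saddle_top 0.54 [307.9, 212.0] [301 203] [315 214]
top puck_center 0.84 [426.0, 259.3] [418 248] [437 266]
top puck_center 0.67 [438.5, 285.9] [431 277] [449 294]
```

Run:
```python
from h import *
f=grab_frame("side")
hsv=cv2.cvtColor(f,cv2.COLOR_BGR2HSV)
m=np.zeros(f.shape[:2],np.uint8); roi=(slice(150,185),slice(292,325))
m[roi]=((hsv[roi][...,1]>70)&(hsv[roi][...,0]>10)&(hsv[roi][...,0]<28)&(hsv[roi][...,2]>120))
q=np.argwhere(m);print(q.min(0),q.max(0)); 
for r in range(158,178): 
    c=np.where(m[r])[0]; print(r,c.min() if len(c) else "",c.max() if len(c) else "")
s=sense()["tcp_pos"]
# expected silhouette of cylinder for centre offset dy
t=np.linspace(0,2*np.pi,60)
for dy in(-.006,0,.006):
    P=np.array([proj("side",[s[0]+.025*np.cos(a),s[1]+dy+.025*np.sin(a),s[2]-.0055+h]) for a in t for h in(0,.018)])
    print(dy,P.min(0),P.max(0))
for z in (.074,):
    for y in(.020,.024,.028):
        P=np.array([proj("side",[.557+.02*np.cos(a),y+.02*np.sin(a),z]) for a in t]);print("sad",y,P.min(0),P.max(0))
cv2.imwrite("pics/c5.png",cv2.resize(f[150:220,285:335],(500,700),interpolation=cv2.INTER_NEAREST)[:590])
```

```text
[159 301] [184 324]
158  
159 312 312
160 306 312
161 302 313
162 302 315
163 301 317
164 301 317
165 301 318
166 301 318
167 301 324
168 302 324
169 302 324
170 302 324
171 302 324
172 302 322
173 301 324
174 302 324
175 306 324
176  
177 322 322
-0.006 [298.83592125 160.40612044] [318.71740964 175.64475677]
0 [298.18520652 159.43530236] [317.98065525 174.57676243]
0.006 [297.54016579 158.47278038] [317.25031625 173.51817333]
sad 0.02 [301.17335638 202.97539224] [316.35333831 210.90582222]
sad 0.024 [300.75221248 202.23692781] [315.89032988 210.12289883]
sad 0.028 [300.33341215 201.50250962] [315.42989528 209.34439285]
```

View pics/c5.png

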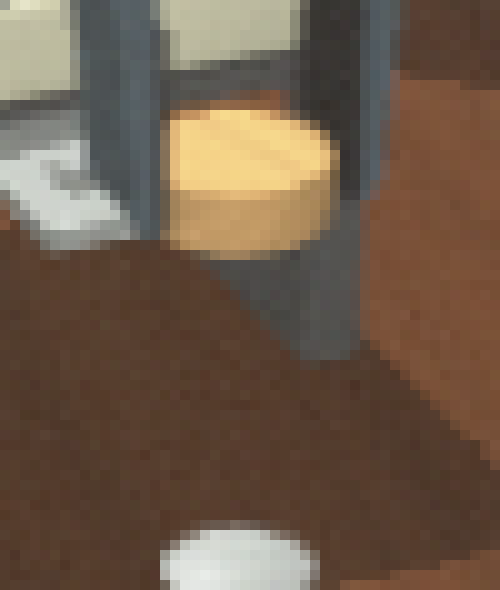

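>>> carry_out(deltas=[-0.1,1.5,-0.5,0,-0.1,2,-0.4,0,0,2,0,0,0,2,0,0,0,1,0,0,0,0.5,0,0,0,0,0,0,0,0,0,0])

```text
t: 9.95
tcp_pos: [0.5577, 0.0252, 0.0916]
ee_rot: [0.706, 0.041, -0.04, -0.706]
force: [-0.4, -0.7, -1.4]
finger_gap: 0.0498
```

Run:
```python
from h import *
f=grab_frame("side");s=sense()["tcp_pos"];print(s)
cv2.imwrite("pics/c6.png",cv2.resize(f[180:238,275:353],(780,580),interpolation=cv2.INTER_NEAREST))
```

```text
[0.55777294 0.02514858 0.09171029]
```

View pics/c6.png

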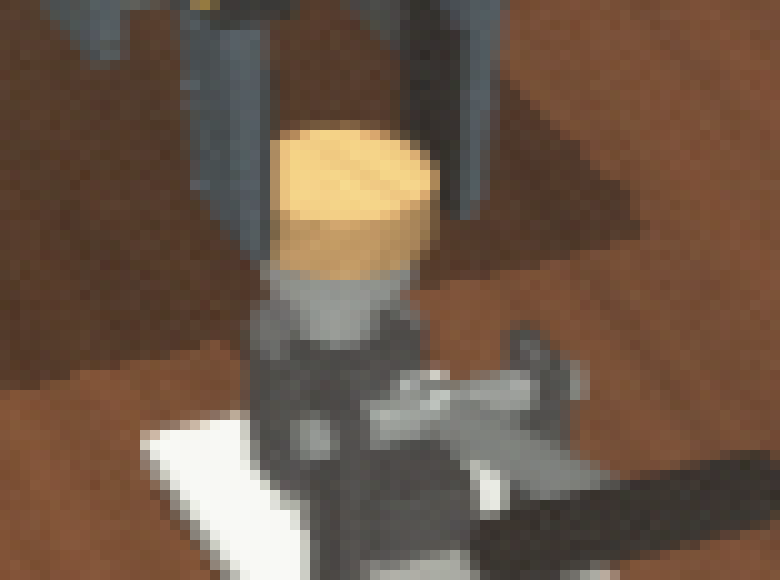

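Run:
```python
from h import *
t=np.linspace(0,2*np.pi,90)
def ext(c,r,zs):
    P=np.array([proj("side",[c[0]+r*np.cos(a),c[1]+r*np.sin(a),z]) for a in t for z in zs]); return P.min(0),P.max(0)
for c in((.5577,.0252),(.5577,.0222)): print("puck",c,ext(c,.025,(.0862,.1042)))
for c in((.5565,.0205),(.5565,.0225)): print("sad",c,ext(c,.02,(.074,)))
f0=cv2.imread("pics/side0.png"); g=cv2.cvtColor(f0,cv2.COLOR_BGR2GRAY)
print(g[198:216,308]); print(g[205,296:322]);print(g[207,296:322])
```

```text
puck (0.5577, 0.0252) (array([298.98471503, 191.27035056]), array([318.12963239, 206.86366439]))
puck (0.5577, 0.0222) (array([299.30062179, 191.80555378]), array([318.48534669, 207.44823055]))
sad (0.5565, 0.0205) (array([300.94161722, 202.90986638]), array([316.11210274, 210.83892629]))
sad (0.5565, 0.0225) (array([300.73106394, 202.5403014 ]), array([315.88079174, 210.44708498]))
[ 65  67  65  72 108 210 212 210 210 217 209 206 189 154 155 153 123  78]
[ 63  62  68  68  62 148 202 216 218 219 215 214 210 204 207 201 200 195
 193 159 101  67  70  67  72  67]
[ 62  64  66  65  65 182 220 225 230 232 229 223 217 208 205 201 196 195
 192 178 121  68  68  68  73  71]
```

>>> carry_out(deltas=[-0.1,0.2,0.1,0,0,0.2,0,0,0,0.1,0,0,0,0,0,0,0,0,0,0])

```text
t: 10.5
tcp_pos: [0.5561, 0.0261, 0.0859]
ee_rot: [-0.706, -0.04, 0.04, 0.706]
force: [-0.6, -0.7, 0.2]
finger_gap: 0.0496
```

>>> carry_out(deltas=[0,0.1,0,0,0,0,0,0,0,0,0,0])

```text
t: 10.8
tcp_pos: [0.5561, 0.026, 0.0849]
ee_rot: [0.706, 0.04, -0.04, -0.706]
force: [0.4, -0.6, 0.4]
finger_gap: 0.0496
```

>>> carry_out(deltas=[0,0.1,0,0,0,0,0,0,0,0,0,0])

```text
t: 11.1
tcp_pos: [0.5562, 0.026, 0.084]
ee_rot: [0.706, 0.04, -0.04, -0.706]
force: [0.8, -0.6, 1.9]
finger_gap: 0.0495
```

>>> carry_out(deltas=[0,0.1,0,0,0,0,0,0,0,0,0,0])

```text
t: 11.4
tcp_pos: [0.5562, 0.026, 0.0835]
ee_rot: [0.706, 0.04, -0.04, -0.706]
force: [-2.5, -0.8, 13.4]
finger_gap: 0.0498
```

>>> carry_out(deltas=[0,-0.05,0,0,0,0,0,0])

```text
t: 11.6
tcp_pos: [0.5562, 0.026, 0.0836]
ee_rot: [0.706, 0.04, -0.04, -0.706]
force: [-0.4, -0.5, 6.6]
finger_gap: 0.0495
```

>>> carry_out(deltas=[0,0,0,0,0,0,0,0,0,0,0,0,0,0,0,0,0,0,0,0,0,0,0,0], hand=0.2)

```text
t: 12.2
tcp_pos: [0.5562, 0.026, 0.0834]
ee_rot: [-0.706, -0.04, 0.04, 0.706]
force: [-0.0, -0.1, 1.0]
finger_gap: 0.0728
```

>>> carry_out(deltas=[0,-0.5,0,0,0,-1,0,0,0,-2,0,0,0,-3,0,0,0,-3,0,0,0,-2,0,0,0,0,0,0])

```text
t: 12.9
tcp_pos: [0.5577, 0.026, 0.2021]
ee_rot: [0.706, 0.042, -0.038, -0.706]
force: [-0.1, 0.2, -0.2]
finger_gap: 0.0729
```

Run:
```python
from h import *
f=grab_frame("side");s=sense()["tcp_pos"];print(s)
cv2.imwrite("pics/c7.png",cv2.resize(f[130:280,240:440],(800,600),interpolation=cv2.INTER_CUBIC))
```

```text
[0.55690628 0.02601392 0.2003537 ]
```

View pics/c7.png

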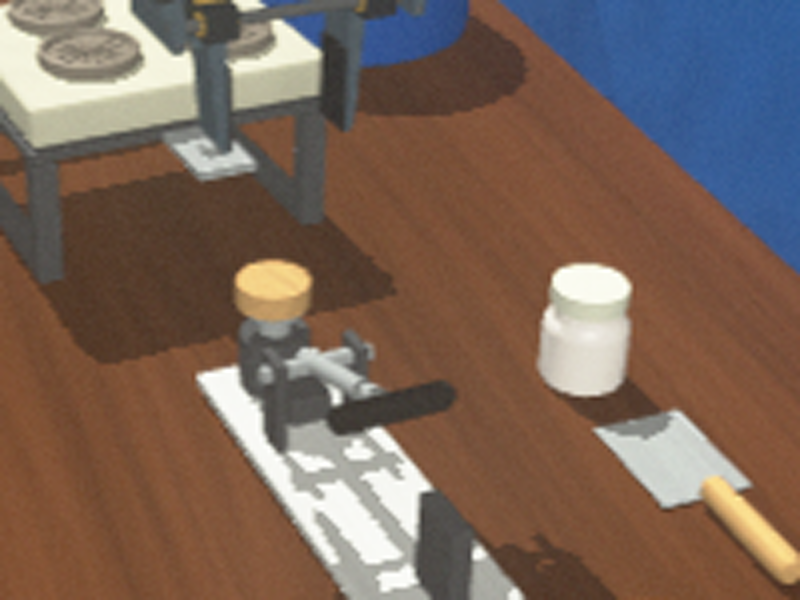

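The puck sits flat and centred on the saddle (top centre near crop (272,278)), with the fingers clear. Moving to the tab now.

>>> carry_out(deltas=[0,0,-2,0,0,0,-4,0,0,0,-4,0,0,0,-4,0,0,0,-4,0,0,0,-3.8,0,0,0,-2,0,0,2,0,0,0,2,0,0,0,0,0,0], hand=0)

```text
t: 13.95
tcp_pos: [0.5814, -0.2094, 0.1556]
ee_rot: [-0.705, -0.039, 0.042, 0.707]
force: [-0.4, 0.5, -0.1]
finger_gap: 0.0912
```

>>> carry_out(deltas=[0,3,0,0,0,3,0,0,0,2.5,0,0,0,2,0,0,0,1.4,0,0,0,0.5,0,0,0,0,0,0])

```text
t: 14.65
tcp_pos: [0.5833, -0.2102, 0.0345]
ee_rot: [-0.706, -0.04, 0.04, 0.706]
force: [-0.1, -1.2, 0.6]
finger_gap: 0.0912
```

Run:
```python
from h import *
f=grab_frame("side");g=grab_frame("top");s=sense();s=s["tcp_pos"];print(s,proj("side",s))
a=cv2.resize(f[150:310,220:420],(750,600),interpolation=cv2.INTER_CUBIC)
cv2.imwrite("pics/c8.png",a)
```

```text
[ 0.58374401 -0.21058801  0.03539513] [349.49218746 270.66731461]
```

View pics/c8.png

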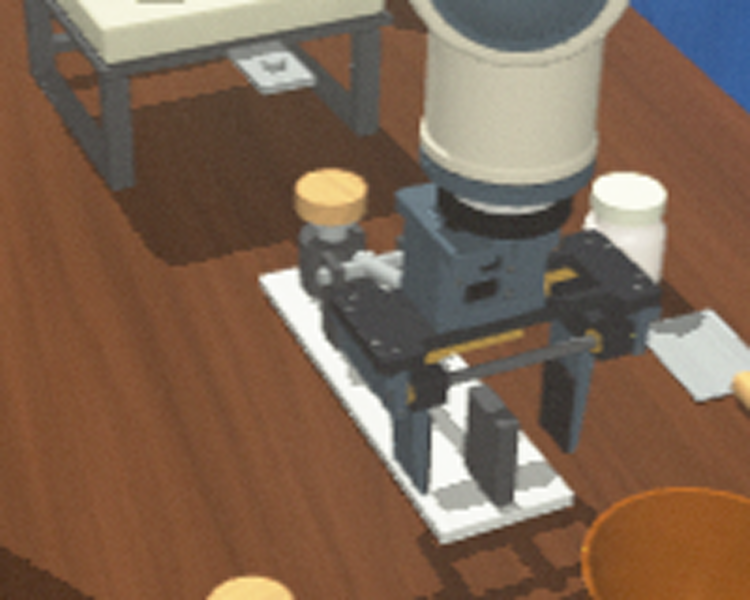

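Fingers straddle the tab, and the puck (crop (331,187)) is still flat. Gripping, then sliding.

>>> carry_out(deltas=[0,0,0,0,0,0,0,0,0,0,0,0,0,0,0,0,0,0,0,0,0,0,0,0,0,0,0,0,0,0,0,0,0,0,0,0,0,0,0,0], hand=1, squeeze=25)

```text
t: 15.75
tcp_pos: [0.5834, -0.2104, 0.0344]
ee_rot: [0.706, 0.04, -0.04, -0.706]
force: [1.5, 0.2, -1.8]
finger_gap: 0.0142
```

>>> carry_out(deltas=[0,0,0.2,0,0.1,0,0.4,0,0.1,0,0.6,0,0.1,0,0.8,0,0.1,0,0.8,0,0.1,0,0.8,0,0.1,0,0.8,0,0.1,0,0.6,0,0,0,0.4,0,0,0,0.2,0])

```text
t: 16.75
tcp_pos: [0.5838, -0.1536, 0.0344]
ee_rot: [0.706, 0.04, -0.04, -0.706]
force: [0.4, -4.7, -2.1]
finger_gap: 0.0136
```

Run:
```python
from h import *
f=grab_frame("side");g=grab_frame("top");s=sense();print(s["tcp_pos"],s["ee_rot"],s["finger_gap"],s["force"])
for c in("side","top"):
  for l in("puck_center","saddle_top"):
    for m in masks_of(c,l)[:3]:
        q=np.argwhere(m["mask"]);print(c,l,round(m["score"],2),m["pixel"],q.min(0)[::-1],q.max(0)[::-1])
```

```text
[ 0.58376214 -0.15342773  0.03440992] [-0.7057707  -0.04024611  0.04025745  0.70614964] 0.014040457167322114 [ 2.20358047  3.09275043 -0.5022725 ]
side puck_center 0.86 [285.7, 317.5] [274 304] [298 326]
side puck_center 0.77 [252.6, 336.6] [239 323] [264 347]
side puck_center 0.58 [299.1, 194.1] [292 186] [310 199]
side saddle_top 0.65 [311.4, 207.3] [310 207] [316 212]
side saddle_top 0.52 [273.8, 148.1] [225 122] [323 174]
top puck_center 0.82 [293.3, 208.4] [285 198] [303 217]
```

```bash
cat >> h.py <<'E'
from scipy.optimize import least_squares
_t=np.linspace(0,2*np.pi,60)
def ext(cam,c,zs=(.078,.096),r=.025):
    P=np.array([proj(cam,[c[0]+r*np.cos(a),c[1]+r*np.sin(a),z]) for a in _t for z in zs]); return np.r_[P.min(0)-.5,P.max(0)+.5]-np.r_[-.5,-.5,.5,.5]*0
def puck(cam,zs=(.078,.096),guess=(.557,.1)):
    f=grab_frame(cam).astype(int); u,v=proj(cam,[*guess,.09]).astype(int)
    m=(f[...,2]-f[...,0]>60)&(f[...,2]>140)&(f[...,1]>110); k=np.zeros_like(m); k[v-22:v+22,u-22:u+22]=1
    q=np.argwhere(m&k)[:,::-1]; o=np.r_[q.min(0),q.max(0)]
    s=least_squares(lambda c:ext(cam,c,zs)-o-np.r_[-.0,-.0,0,0],guess,x_scale=.01,diff_step=1e-3); return s.x,o,s.fun
E
python3 - <<'E'
from h import *
np.set_printoptions(precision=4,suppress=True)
for c in("side","top"): print(c,*puck(c,guess=(.557,.081)))
C=lambda u,v:(232+u/3-.33,155+v/3-.33)
S=lambda u,v:(220+u/3.7-.36,140+v/3.7-.36)
for z in(.112,.115,.118): print(z,"stud top",at_z("top",C(62,150),z),"side",at_z("side",S(271,102),z))
# tongue corners from side crop2
for p in((226,88),(283,80),(312,117),(263,129)): print(at_z("side",S(*p),.112))
E
```

```text
side [0.5533 0.0808] [292 185 310 199] [-0.6961 -0.9476  0.6996  0.8207]
top [0.5557 0.0835] [284 198 303 215] [-0.9731 -1.924   0.987   1.9413]
0.112 stud top [0.5606 0.1852 0.112 ] side [0.5585 0.1837 0.112 ]
0.115 stud top [0.5603 0.1847 0.115 ] side [0.5569 0.1779 0.115 ]
0.118 stud top [0.5601 0.1842 0.118 ] side [0.5554 0.172  0.118 ]
[0.5307 0.2174 0.112 ]
[0.5782 0.2194 0.112 ]
[0.582  0.1503 0.112 ]
[0.5406 0.141  0.112 ]
```

>>> carry_out(deltas=[0.1,0,0.2,0,0.1,0,0.4,0,0.1,0,0.6,0,0.1,0,0.8,0,0.1,0,0.8,0,0.1,0,0.8,0,0.1,0,0.8,0,0.1,0,0.8,0,0.1,0,0.8,0,0.1,0,0.8,0])

```text
t: 18.15
tcp_pos: [0.586, -0.0855, 0.0344]
ee_rot: [0.706, 0.04, -0.04, -0.706]
force: [0.5, -5.0, -0.4]
finger_gap: 0.0138
```

>>> carry_out(deltas=[0.1,0,0.8,0,0.1,0,0.8,0,0.1,0,0.7,0,0.1,0,0.5,0,0.1,0,0.3,0,0,0,0.2,0,0,0,0,0,0,0,0,0])

```text
t: 18.95
tcp_pos: [0.5872, -0.0519, 0.0344]
ee_rot: [-0.706, -0.04, 0.04, 0.706]
force: [0.0, 0.3, 0.5]
finger_gap: 0.0138
```

Run:
```python
from h import *
np.set_printoptions(precision=4,suppress=True)
print(puck("side",guess=(.557,.178)))
f=grab_frame("side");g=grab_frame("top");s=sense();print(s["tcp_pos"],s["finger_gap"],s["force"])
cv2.imwrite("pics/c9.png",np.hstack([cv2.resize(i,(390,390),interpolation=cv2.INTER_CUBIC) for i in(g[160:260,220:320],f[120:220,240:340])]))
```

```text
(array([0.5565, 0.1753]), array([285, 172, 301, 181]), array([-1.1397, -2.8859,  1.1471,  2.5767]))
[ 0.5872 -0.0519  0.0344] 0.013749496877099891 [ 1.1056  1.1369 -1.1172]
```

View pics/c9.png

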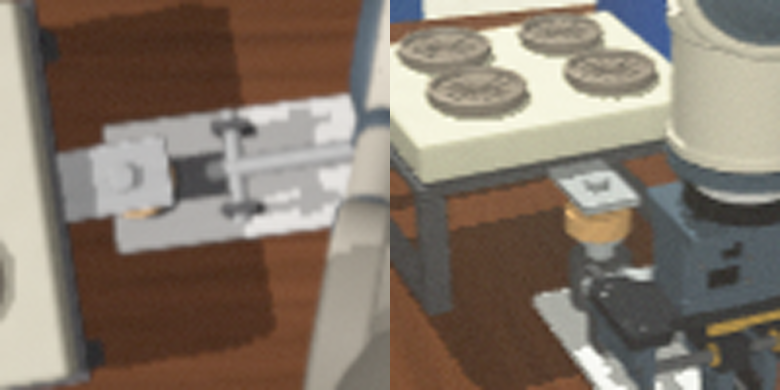

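Run:
```python
from h import *
np.set_printoptions(precision=4,suppress=True)
C=lambda u,v:(220+u/3.9-.37,160+v/3.9-.37)
a=at_z("top",C(105,127),.014);b=at_z("top",C(118,253),.014);print(a,b,np.linalg.norm(a-b))
n=np.array([-(a-b)[1],(a-b)[0],0])/np.linalg.norm(a-b); n=n if n[1]>0 else -n
print("saddle",(a+b)/2-.03*n,n)
print("stud",at_z("top",C(124,178),.115)); t=[at_z("top",C(u,v),.112) for u,v in((163,140),(171,205))]; m=(t[0]+t[1])/2; print("tongue",m,m+[-.0035,.03,0])
print("puck",at_z("top",C(175,187),.09)+[0,.025,0],at_z("top",C(140,217),.09)+[.025,0,0])
print("now",sense()["t"])
```

```text
[0.6019 0.2182 0.014 ] [0.5127 0.2092 0.014 ] 0.08969379250229062
saddle [0.5603 0.1839 0.014 ] [-0.1003  0.995   0.    ]
stud [0.5589 0.187  0.115 ]
tongue [0.5622 0.1598 0.112 ] [0.5587 0.1898 0.112 ]
puck [0.5541 0.1828 0.09  ] [0.5597 0.1809 0.09  ]
now 19.1
```

>>> carry_out(deltas=[0,0,0.1,0,0,0,0.1,0,0,0,0.1,0,0,0,0,0,0,0,0,0,0,0,0,0])

```text
t: 19.7
tcp_pos: [0.5869, -0.0491, 0.0344]
ee_rot: [0.706, 0.04, -0.04, -0.706]
force: [0.6, -4.2, -0.8]
finger_gap: 0.0135
```

>>> carry_out(deltas=[0,0,0,0,0,0,0,0,0,0,0,0,0,0,0,0,0,0,0,0,0,0,0,0,0,0,0,0], hand=0.4)

```text
t: 20.4
tcp_pos: [0.5869, -0.0489, 0.0344]
ee_rot: [-0.706, -0.04, 0.04, 0.706]
force: [0.5, -0.2, -0.3]
finger_gap: 0.0548
```

>>> carry_out(deltas=[0,-1,0,0,0,-2,0,0,0,-3,0,0,0,-3,0,0,0,-2,0,0,0,-1,0,0,0,0,0,0])

```text
t: 21.1
tcp_pos: [0.5875, -0.049, 0.1559]
ee_rot: [0.706, 0.041, -0.039, -0.706]
force: [0.1, 0.3, -0.2]
finger_gap: 0.0548
```

>>> carry_out(deltas=[0,0,1,0,0,0,2,0,0,0,2,0,-0.1,0,1.2,0,0,0,0.5,0,0,0,0,0,0,0,0,0,0,0,0,0], hand=1)

```text
t: 21.9
tcp_pos: [0.5784, 0.0169, 0.1543]
ee_rot: [0.706, 0.04, -0.04, -0.706]
force: [0.7, 0.2, -0.0]
finger_gap: 0.0005
```

Run:
```python
from h import *
np.set_printoptions(precision=4,suppress=True)
f=grab_frame("side");g=grab_frame("top");s=sense();print(s["tcp_pos"],s["finger_gap"],s["force"])
print(puck("side",guess=(.557,.178))[1])
cv2.imwrite("pics/c10.png",np.hstack([cv2.resize(i,(390,390),interpolation=cv2.INTER_CUBIC) for i in(g[140:270,220:350],f[130:260,260:390])]))
```

```text
[0.5784 0.017  0.1544] 0.0005831374989913648 [-0.0523 -0.3688  0.2167]
[284 172 300 181]
```

View pics/c10.png

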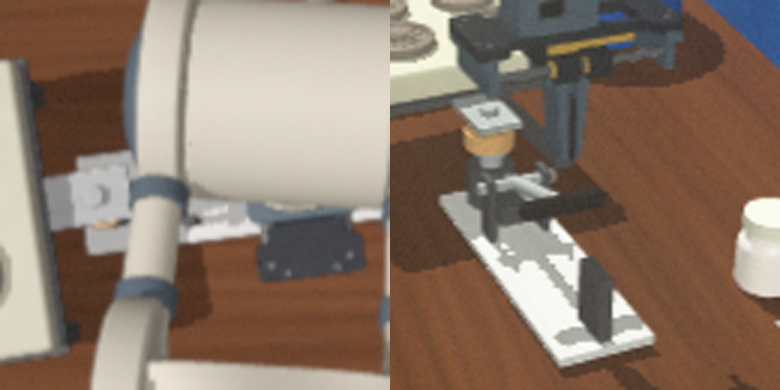

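>>> carry_out(deltas=[0,1,0,0,0,1.5,0,0,0,1,0,0,0,0.5,0,0,0,0.4,0,0,0,0.3,0,0,0,0.3,0,0,0,0,0,0], squeeze=30)

```text
t: 22.85
tcp_pos: [0.5786, 0.0175, 0.1044]
ee_rot: [0.706, 0.04, -0.04, -0.706]
force: [0.8, -1.3, 2.6]
finger_gap: 0.0005
```

Run:
```python
from h import *
print(at_z("side",(317.0,197.4),.101),sense()["tcp_pos"])
```

```text
[0.57838964 0.01735445 0.101     ] [0.57855208 0.01745196 0.10444968]
```

>>> carry_out(deltas=[0,0.3,0,0,0,0.3,0,0,0,0.3,0,0,0,0.3,0,0,0,0.3,0,0,0,0.3,0,0,0,0.3,0,0,0,0.3,0,0,0,0.3,0,0,0,0.3,0,0])

```text
t: 23.85
tcp_pos: [0.5787, 0.0169, 0.0746]
ee_rot: [0.706, 0.041, -0.04, -0.706]
force: [1.1, -7.2, 8.6]
finger_gap: 0.0004
```

>>> carry_out(deltas=[0,0.3,0,0,0,0.3,0,0,0,0.3,0,0,0,0.3,0,0,0,0.3,0,0,0,0.3,0,0,0,0.3,0,0,0,0,0,0])

```text
t: 24.65
tcp_pos: [0.5786, 0.0179, 0.0535]
ee_rot: [-0.706, -0.04, 0.04, 0.706]
force: [0.2, 1.3, 11.4]
finger_gap: 0.0007
```

>>> carry_out(deltas=[0,0.2,0,0,0,0.2,0,0,0,0.2,0,0,0,0.1,0,0,0,0,0,0])

```text
t: 25.15
tcp_pos: [0.5786, 0.0182, 0.0467]
ee_rot: [-0.706, -0.04, 0.04, 0.706]
force: [-0.1, 3.2, 12.6]
finger_gap: -0.0001
```

>>> carry_out(deltas=[0,0.1,0,0,0,0.1,0,0,0,0,0,0])

```text
t: 25.45
tcp_pos: [0.5788, 0.0184, 0.0454]
ee_rot: [-0.706, -0.041, 0.04, 0.706]
force: [-3.2, 5.9, 25.8]
finger_gap: 0.0008
```

>>> carry_out(deltas=[0,0,0,0,0,0,0,0,0,0,0,0,0,0,0,0,0,0,0,0])

```text
t: 25.95
tcp_pos: [0.5787, 0.0184, 0.0454]
ee_rot: [-0.706, -0.041, 0.04, 0.706]
force: [-3.5, 6.8, 24.5]
finger_gap: 0.0007
```

Run:
```python
from h import *
np.set_printoptions(precision=4,suppress=True)
f=grab_frame("side").astype(int)
m=(f[...,2]-f[...,0]>45)&(f[...,2]>120)&(f[...,1]>90); k=np.zeros_like(m);k[145:185,278:308]=1
q=np.argwhere(m&k)[:,::-1];print("puck px now",q.min(0),q.max(0),len(q))
for nm,zs,y in(("down",(.078,.096),.184),("up",(.106,.124),.184)): print(nm,ext("side",(.557,y-.004),zs))
a=cv2.imread("pics/side0.png").astype(int)
# tongue brightness: bright grey pixels
for n,i in(("start",a),("now",f)):
    g=(i.min(2)>120)&(i.max(2)-i.min(2)<30); k=np.zeros_like(g);k[140:182,278:310]=1
    p=np.argwhere(g&k)[:,::-1]; print(n,"tongue px",p.min(0),p.max(0),p.mean(0),len(p))
grab_frame("top")
for c in("side","top"):
  for l in("bowl","slip_jar","spatula"):
    r=masks_of(c,l); print(c,l,r[0]["pixel"] if r else None)
s=sense();print(s["t"],s["tcp_pos"],s["force"])
```

```text
puck px now [284 164] [295 172] 68
down [283.6374 168.4017 301.8709 182.8033]
up [283.4674 159.8175 301.8916 174.1375]
start tongue px [278 140] [309 174] [292.4009 154.8846] 641
now tongue px [278 140] [309 174] [291.3403 151.0833] 432
side bowl [407.4, 308.4]
side slip_jar [386.9, 213.0]
side spatula [411.7, 248.8]
top bowl [472.6, 175.0]
top slip_jar [326.6, 125.3]
top spatula [369.3, 123.8]
26.35 [0.5787 0.0184 0.0454] [-2.3415  7.0466 23.1283]
```

```bash
python3 -c "
from station import *
print(sign_off())"
```

```text
the job is handed in; nothing more can be done
None
```

The job is handed in with the slab raised and the closed fingers holding the pump handle down; `sign_off` gave no verdict.

- **Puck:** I picked the candidate farthest to the robot's right, at top pixel (468,246). I set it flat on the saddle, within about 3 mm of the crown, and let go.
- **Slide:** I moved the jack by its tab about 16 cm, in gentle steps, with the puck still riding. The last measurement had the saddle about 3–5 mm short of the lift point, and I nudged it 3 mm further.
- **Press:** I pushed the handle down with closed fingers to its hard stop. The fingertips are at z ≈ 45 mm, against about 44 mm expected at full stroke, pressing with about 23–25 N.

**Last checks:**
- The puck's lower edge in the side view rose from row 181 to 172, matching the full 28 mm stroke, and its left edge stayed at column 284.
- The bowl, jar and spatula were found where they started, within network noise.
- The arm pose was steady. There was a sideways friction force of about 7 N at the fingers, but nothing was moving.

**Limits:**
- The final state was checked from numbers only, because all 12 picture views were used.
- The gripper hid part of the puck in the last frame.
- The two cameras disagreed by up to 7 mm in y. I used the values between them, which the robot's own position readings supported.

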